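# Close the trimming chuck to the size clip

## Robot

A 7-joint arm with a two-finger parallel gripper is mounted at the origin on the work surface. World frame = base frame: x ahead of the robot, y to its left, z up, the work surface at z = 0. Lengths are in m, angles in rad, forces in N, time in s.
With the tool pointing down it reaches from about 0.4 to 0.85 m from the base axis. Payload 4.5 kg.
Tool frame: the origin (TCP) lies midway between the tips of the shut fingers; the grasp point (between the pads) lies 19 mm behind it; z points along the fingers, y is the line along which they close (so a half turn about z gives the same grasp; the last joint's range is limited). The gripper opens to 88 mm and grips with 3 to 60 N. Pads are 18 mm wide; open, the fingers measure 123 mm over their backs; the gripper's body (75 mm by 187 mm) begins 45 mm behind the grasp point.
Start: joints at [-1.235, 0.689, -0.195, 1.565, 0.157, 0.902, -0.215], TCP at [0.186, 0.597, 0.239] pointing down, gripper open.
Joint ranges: [-3.01, 3.01], [-0.46, 2.08], [-1.47, 1.51], [0.13, 2.56], [-1, 4.14], [0.04, 2.09], [-2.66, 2.66]. Speed limits (rad/s): [2.57, 2.57, 3.14, 3.14, 3.14, 3.14, 3.14].

## Interface

Orientations are given as a unit quaternion [x, y, z, w].
In Python, from plant import r gives the robot as it stands.
- The arm moves only by the tool carry_out, never from a script. Its argument "plan" is a list of rows, each an object with "rot": the turn, a rotation vector about the tool's x, y, z in rad, a list of three; "xyz": the shift along the tool's x, y, z in m, a list of three; "grip": the closure in counts, from 0 (fully open) to 255 (shut). In form: [{"rot": [wx, wy, wz], "xyz": [dx, dy, dz], "grip": grip}, ...]. A call has 1 to 8 rows; each row is the pose to reach, as a shift and turn from the pose commanded when the call began, along the tool's axes at that moment; what a row does not reach only later rows make up. A row lasts 1/12 s, in which the tool goes at most 41.7 mm and 7.16 degrees, less where a joint would pass 70% of its speed; a pose out of reach is approached as far as the arm can. A call with a gripper value outside its range is refused whole. The fingers move at their own pace and stop on an object; "squeeze" is the grip in N (left out, the last holds). Time passes only in rows, so rows that repeat a pose let the fingers close. It gives the time, the measured TCP pose, the force, the opening and the grip force at its end, in the units of the state.
- r.get_state(): the state, without advancing time (a new reading comes with each control period).
- r.snapshot(name): name is "scene" or "top"; returns the picture (420x560x3 uint8, red, green, blue); there is no depth.
- r.camera_params(name): a dict with "fx", "fy", "cx", "cy" (pixels), "distortion" ([k1, k2, p1, p2, k3] as OpenCV has them; the pictures are not rectified), "position" and "attitude" of the camera in the world. Camera axes: x right, y down, z forward; pixel columns grow to the right and rows downward; lengths in m; the calibration is good to about 2 mm. A picture is of the moment at which its call begins. camera_params takes no time and is no camera call.
- r.finish_job(): hands the job in; it is judged then, once.
The state is a dict: "clock": time; "q": joint angles; "qd": joint speeds; "joint_torque": joint torques, N m; "tool_pos": TCP position; "eef_rot": TCP orientation; "contact_force": force on the tool from outside, world axes, zero at the start; "moment": the same for the moment, N m; "opening": opening from 0.0 (shut) to 1.0 (fully open); "finger_force": force on a finger pad.
Only numpy, scipy, OpenCV 4.12 (cv2) and the standard library are available. Lean on these libraries where they do the work, as an engineer would, in place of code of your own. Each camera call takes 0.05 s, during which the arm holds its last target. There are 200 camera calls.

## Task

The trimming chuck has to be set for the clay bowl standing upside down on it: with the fingertips, push the upright handle of the chuck's lever around its arc until the pointer at the lever's end lines up with the steel clip on the scale, leave it there and move the hand clear. Only push the handle, never pinch it; the robot must not touch the soft bowl, and the bowl has to stay standing on the chuck. Do not lift, topple or shove aside the pottery and tools around it.

Things in the scene. Friction and masses are not known exactly. Their poses are not given: they have to be found in the camera images.
- chuck: Trimming chuck: a round bench fixture 200 mm across, fixed to the table; its place and yaw vary. Origin on its axis at table height. A white scale strip with black ticks (top 28 mm above the table) lies around one side, 146 to 186 mm from the axis. Three black rubber-faced jaws stand on its plate, 65 mm high over the table, within 96 mm of the axis; they slide inwards as the ring closes.
- chuck_axis (a point): Point on the chuck's vertical turning axis, at the top of its aluminium plate (176 mm across, 42 mm above the table). A grey ring 204 mm across, top 40 mm above the table, turns about this axis just under the plate and carries the lever.
- ring (a joint): Angle of ring and lever about the vertical axis: 0 with jaws fully open, up to 1.32 rad at the end stop, growing counter-clockwise seen from above (jaws closing). Stiff (about 1.6 N at the handle), no spring, stays where it is left. Starts at 0 to 0.35; the clip is always further on counter-clockwise, at 0.75 to 1.15.
- handle (a point): Centre of the lever's upright handle, 128 mm from the chuck's axis, 62.5 mm above the table: a black plastic paddle (rear half ring_c3, front half ring_c4) 24 mm along the lever, 16 mm thick along the push, from 40 to 85 mm above the table, on an 18 mm wide flat aluminium arm (top 40 mm above the table). Its x axis points outwards along the lever, y counter-clockwise (the push), z up.
- pointer_tip (a point): Tip of the narrow pointer (5 mm wide) at the lever's outer end, 155 mm from the chuck's axis on the same radius as the handle, 36 mm above the table.
- clip_tip (a point): Inner end, mid-width, of the dark steel size clip: a bar 10 mm wide and 34 mm long lying radially across the scale strip, the only raised bar on it. This point is 160 mm from the axis, 38 mm above the table (the bar's top). The clip cannot move; its place on the scale varies from run to run. Lined up, pointer_tip and clip_tip are 5 mm apart on one radius.
- bowl: Soft ochre clay bowl, upside down on the chuck's plate between the jaws: 124 mm across at the bottom, 62 mm high, 0.35 kg, loose. Origin at the centre of its underside (42 mm above the table). It starts up to 10 mm off the axis; the closing jaws may nudge it.
- goblet: Bystander: black goblet 66 mm wide, 85 mm high, beside the chuck. Origin under its centre, as for all the bystanders.
- trim_tool: Bystander: trimming tool lying flat, wooden handle 16 mm thick, wire loop, 165 mm long in all.
- clay_block: Bystander: clay block 75 x 50 x 35 mm high, beside the chuck.
- wood_rib: Bystander: flat wooden rib 90 x 45 x 7 mm, lying outside the scale.
- slip_jar: Bystander: jar 60 mm wide, 75 mm high.
- dry_bowl_a: Bystander: pale upside-down bowl, 124 mm wide, 62 mm high, on the 18 mm thick ware board to the left.
- dry_bowl_b: Bystander: a second pale upside-down bowl, the same, on the ware board.
There are look-alikes about, which are no part of the job. What is shaped like the bowl but green or orange is not meant.

How it is judged:
By the outcome, as a careful person would: the job done as asked, in the order asked, and still so for the second after the job is handed in, with the robot touching nothing.
It also fails if it takes over 40 s, if anything falls off the work surface, if the arm or the gripper's body presses on something with over 40 N, if the wrist force passes 120 N, or if a joint passes its speed limit or range.

## Working session

There is one attempt and no reset: what is moved stays moved. The work goes in short steps, Python scripts to look and compute and a tool call to move; the robot and the scene stay as the last step left them, time stands still between calls to the robot, and variables do not carry over. Pictures are saved under pics/ and viewed, at most 10 in all, crops included, and the job is handed in when it is done.

Besides the shell and the picture viewer there is one more tool, called by a JSON object that holds its "fn" and its "kwargs". carry_out: Moves the arm, as the interface text tells. Its arguments: {"type":"object","properties":{"plan":{"type":"array"},"squeeze":{"type":"number"}},"required":["plan"]}

```bash
mkdir -p pics
python3 - <<'E'
from plant import r
import cv2
for n in("scene","top"):
    p=r.camera_params(n);print(n,p)
    cv2.imwrite(f"pics/{n}0.png",r.snapshot(n)[:,:,::-1])
s=r.get_state();print({k:s[k] for k in("clock","tool_pos","eef_rot","contact_force","opening")})
E
```

```text
scene {'fx': 505.32913994981004, 'fy': 505.32913994981004, 'cx': 280.7003557871915, 'cy': 211.9998559429907, 'distortion': array([-0.04197374,  0.        ,  0.        ,  0.        ,  0.        ]), 'position': array([ 1.28264897, -0.61494913,  0.72650905]), 'attitude': array([ 0.79463766,  0.37059337, -0.18985715, -0.44177574])}
top {'fx': 508.2491327735289, 'fy': 508.2491327735289, 'cx': 279.4479976433821, 'cy': 198.19594733295202, 'distortion': array([-0.1450341,  0.       ,  0.       ,  0.       ,  0.       ]), 'position': array([0.46088342, 0.05863781, 1.28380385]), 'attitude': array([-0.70115463,  0.71232446, -0.0109388 ,  0.02926405])}
{'clock': 0.1, 'tool_pos': array([0.1856443 , 0.59620222, 0.2379997 ]), 'eef_rot': array([ 1.50286633e-01,  9.88642123e-01, -8.22771041e-04, -5.72246034e-05]), 'contact_force': array([ 0.62864274, -0.22864251,  0.32186551]), 'opening': 0.9935833849406129}
```

View pics/scene0.png

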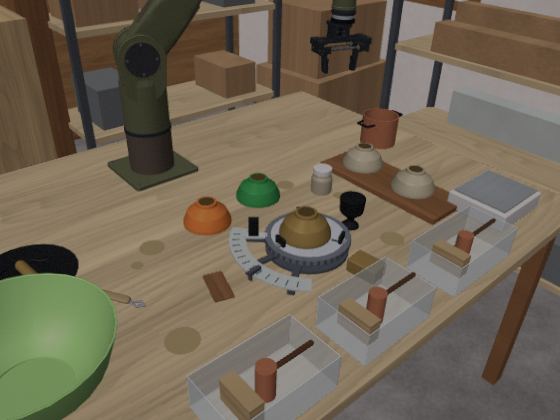

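View pics/top0.png

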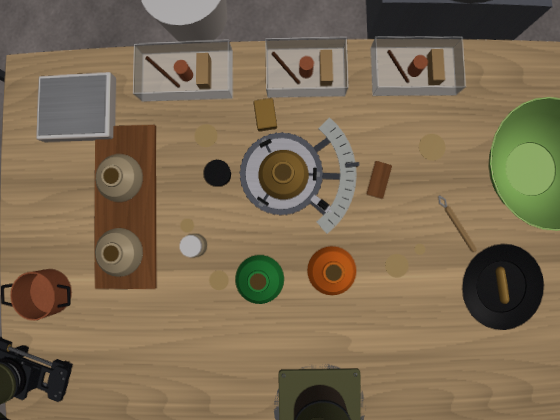

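The scene view shows the ochre bowl on the chuck at about (305,230), with the upright black handle near (253,226). In the top view the chuck is at (282,173), the handle at about (320,205), and a dark bar crosses the scale near (351,164). I'll enlarge both views to confirm.

Run:
```python
import cv2,numpy as np
a=cv2.imread("pics/top0.png")[105:245,220:380];b=cv2.imread("pics/scene0.png")[175:305,215:375]
a=cv2.resize(a,(640,560),interpolation=cv2.INTER_CUBIC);b=cv2.resize(b,(640,520),interpolation=cv2.INTER_CUBIC)
cv2.imwrite("pics/ca.png",a);cv2.imwrite("pics/cb.png",b)
```

```text
(no output)
```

View pics/ca.png

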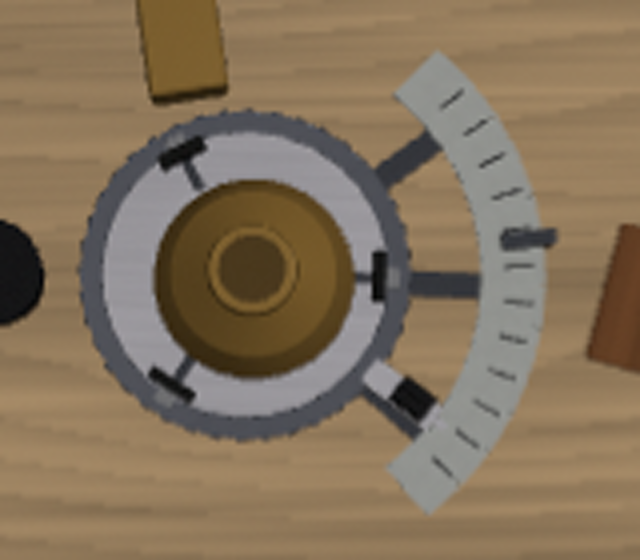

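View pics/cb.png

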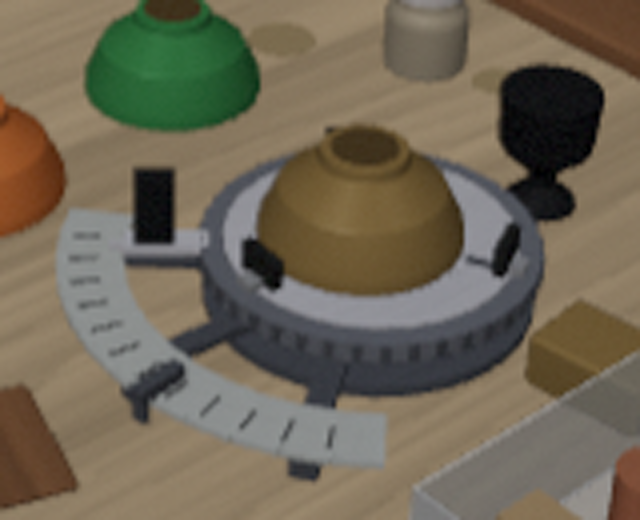

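The candidates for the clip are three dark arms under the scale, at top-crop (410,155), (445,285) and (395,410), and the bar on top of the strip at (528,238), which is scene-crop (155,378). Only that bar is raised and lies across the strip, so it is the clip. The handle is the black paddle on the light arm at top-crop (410,398). The green and orange bowls are look-alikes, and the ochre bowl is the one on the chuck.

```bash
cat > h.py <<'E'
import cv2,numpy as np
from scipy.spatial.transform import Rotation as R
from plant import r
def ray(n,px):
    p=r.camera_params(n);K=np.array([[p['fx'],0,p['cx']],[0,p['fy'],p['cy']],[0,0,1]])
    u=cv2.undistortPoints(np.array(px,float).reshape(-1,1,2),K,p['distortion']).reshape(-1,2)
    return p['position'],R.from_quat(p['attitude']).apply(np.c_[u,np.ones(len(u))])
def onz(n,px,z):
    c,d=ray(n,px);return c+d*((z-c[2])/d[:,2])[:,None]
def circ(P):
    A=np.c_[2*P[:,:2],np.ones(len(P))];s=np.linalg.lstsq(A,(P[:,:2]**2).sum(1),rcond=None)[0]
    return s[:2],np.sqrt(s[2]+s[:2]@s[:2])
def delta(pos,yd):
    "row to TCP pos with tool z down and tool y along horizontal yd (or its opposite, the nearer)"
    s=r.get_state();Q=R.from_quat(s['eef_rot']);y=np.array([*yd,0.])/np.linalg.norm(yd)
    best=None
    for g in(1,-1):
        T=R.from_matrix(np.c_[np.cross(g*y,[0,0,-1]),g*y,[0,0,-1]]);w=(Q.inv()*T).as_rotvec()
        if best is None or np.linalg.norm(w)<np.linalg.norm(best):best=w
    return Q.inv().apply(np.array(pos)-s['tool_pos']).round(4),best.round(3)
E
python3 - <<'E'
from h import *
im=cv2.imread("pics/top0.png");hsv=cv2.cvtColor(im,cv2.COLOR_BGR2HSV)
def blobs(m,roi,mn=8):
    x0,y0,x1,y1=roi;q=np.zeros_like(m);q[y0:y1,x0:x1]=m[y0:y1,x0:x1]
    n,l,s,c=cv2.connectedComponentsWithStats(q)
    return [(s[i].tolist(),c[i].round(1)) for i in range(1,n) if s[i][4]>=mn],l
grey=((hsv[...,1]<60)&(hsv[...,2]>110)).astype(np.uint8)
b,l=blobs(grey,(235,115,370,245),100);print("light",b)
ring=((hsv[...,1]<80)).astype(np.uint8)
# plate outline (z .042): boundary samples by radial scan
for name,m,z in(("plate",grey,.042),("ring",ring,.040)):
    pts=[]
    for a in np.arange(0,360,3):
        d=np.array([np.cos(np.radians(a)),np.sin(np.radians(a))])
        rr=np.arange(25,55,.25);v=[m[tuple(np.round((282.5,173.5)+d*t).astype(int)[::-1])] for t in rr]
        k=np.nonzero(v)[0]
        if len(k) and rr[k[-1]]<50:pts.append((282.5,173.5)+d*rr[k[-1]])
    P=onz("top",pts,z)
    for _ in range(5):
        c,R0=circ(P);e=abs(np.hypot(*(P[:,:2]-c).T)-R0);P=P[e<max(.003,np.median(e)*2)]
    print(name,c,R0,len(P))
dark=((hsv[...,2]<100)).astype(np.uint8)
print("clip",blobs(dark,(343,158,362,171))[0])
blk=((hsv[...,2]<45)).astype(np.uint8)
print("handle",blobs(blk,(312,193,335,215))[0])
s=r.get_state();print(R.from_quat(s['eef_rot']).as_matrix().round(3))
E
```

```text
light [([317, 118, 40, 116, 1853], array([338.7, 176. ])), ([268, 138, 48, 35, 595], array([293.5, 150.2])), ([246, 146, 24, 53, 691], array([255.4, 171.3])), ([266, 176, 50, 33, 516], array([292.6, 197.2]))]
plate [0.59374813 0.08616915] 0.08752079823290429 91
ring [0.59387432 0.08617609] 0.10223363337055602 103
clip [([345, 162, 14, 6, 71], array([351.3, 164.2]))]
handle [([318, 200, 10, 10, 61], array([322.6, 204.3]))]
[[-0.955  0.297 -0.   ]
 [ 0.297  0.955 -0.002]
 [-0.    -0.002 -1.   ]]
```

Run:
```python
from h import *
c=np.array([.5938,.0862])
for n,p,z in(("clip",(351.3,164.2),.037),("handle",(322.6,204.3),.08)):
    P=onz("top",[p],z)[0,:2]-c;print(n,P+c,np.hypot(*P),np.arctan2(P[1],P[0]))
P=onz("top",[(322.6,204.3)],.08)[0,:2]-c;th=np.arctan2(P[1],P[0])
u=np.array([np.cos(th),np.sin(th)]);t=np.array([-u[1],u[0]])
g=c+.128*u-.045*t;print("start",g,t)
print(delta([*g,.2],t));print(delta([*g,.06],t))
```

```text
clip [ 0.61318358 -0.08811886] 0.17539323667030865 -1.4600551241442281
handle [ 0.51349818 -0.01268226] 0.12738164600079976 -2.2528690931193065
start [0.47817632 0.01520589] [ 0.77626771 -0.6304034 ]
(array([-0.452 , -0.4678,  0.0388]), array([-2.00e-03, -1.00e-03, -1.19e+00]))
(array([-0.4519, -0.4675,  0.1788]), array([-2.00e-03, -1.00e-03, -1.19e+00]))
```

{"fn": "carry_out", "kwargs": {"plan": [{"rot": [0, 0, -0.12], "xyz": [-0.028, -0.029, 0], "grip": 255}, {"rot": [0, 0, -0.24], "xyz": [-0.056, -0.058, 0], "grip": 255}, {"rot": [0, 0, -0.36], "xyz": [-0.084, -0.087, 0], "grip": 255}, {"rot": [0, 0, -0.48], "xyz": [-0.112, -0.116, 0], "grip": 255}, {"rot": [0, 0, -0.6], "xyz": [-0.14, -0.145, 0], "grip": 255}, {"rot": [0, 0, -0.72], "xyz": [-0.168, -0.174, 0], "grip": 255}, {"rot": [0, 0, -0.84], "xyz": [-0.196, -0.203, 0], "grip": 255}, {"rot": [0, 0, -0.96], "xyz": [-0.224, -0.232, 0], "grip": 255}]}}

```text
clock: 0.77
tool_pos: [0.3311, 0.3067, 0.2386]
eef_rot: [-0.326, 0.945, -0.0, -0.0]
contact_force: [1.0, -1.1, 0.5]
opening: 0.423
finger_force: 0.0
```

Run:
```python
from h import *
s=r.get_state();print(s['tool_pos'],s['q'].round(2),s['opening'])
print(delta([.478,.015,.16],[.776,-.63]))
```

```text
[0.3310885  0.30671035 0.23856269] [-0.5   0.51 -0.52  2.06  0.4   0.68  0.95] 0.4233835142637893
(array([ 0.0642, -0.3202,  0.0787]), array([-0.   , -0.   , -0.224]))
```

{"fn": "carry_out", "kwargs": {"plan": [{"rot": [0, 0, -0.03], "xyz": [0.008, -0.04, 0.0], "grip": 255}, {"rot": [0, 0, -0.06], "xyz": [0.016, -0.08, 0.0], "grip": 255}, {"rot": [0, 0, -0.09], "xyz": [0.024, -0.12, 0.01], "grip": 255}, {"rot": [0, 0, -0.12], "xyz": [0.032, -0.16, 0.02], "grip": 255}, {"rot": [0, 0, -0.15], "xyz": [0.04, -0.2, 0.035], "grip": 255}, {"rot": [0, 0, -0.18], "xyz": [0.048, -0.24, 0.05], "grip": 255}, {"rot": [0, 0, -0.21], "xyz": [0.056, -0.28, 0.065], "grip": 255}, {"rot": [0, 0, -0.224], "xyz": [0.064, -0.32, 0.079], "grip": 255}]}}

```text
clock: 1.43
tool_pos: [0.473, 0.0208, 0.1613]
eef_rot: [-0.428, 0.904, 0.0, -0.0]
contact_force: [0.3, 1.2, -0.9]
opening: 0.006
finger_force: 0.0
```

Run:
```python
from h import *
a=r.snapshot("scene")[:,:,::-1];cv2.imwrite("pics/s1.png",cv2.resize(a[130:310,150:400],(750,540),interpolation=cv2.INTER_CUBIC))
s=r.get_state();print(s['tool_pos'],s['q'].round(2),s['opening'],s['contact_force'])
print(delta([.478,.015,.06],[.776,-.63]))
```

```text
[0.47486497 0.01084187 0.15858293] [ 0.19  0.67 -0.51  2.07  0.63  0.55  1.67] 0.006801034193162704 [ 2.49389412 -6.62204517 -1.79461238]
(array([-0.006 ,  0.0005,  0.0985]), array([-0.002, -0.008, -0.018]))
```

View pics/s1.png

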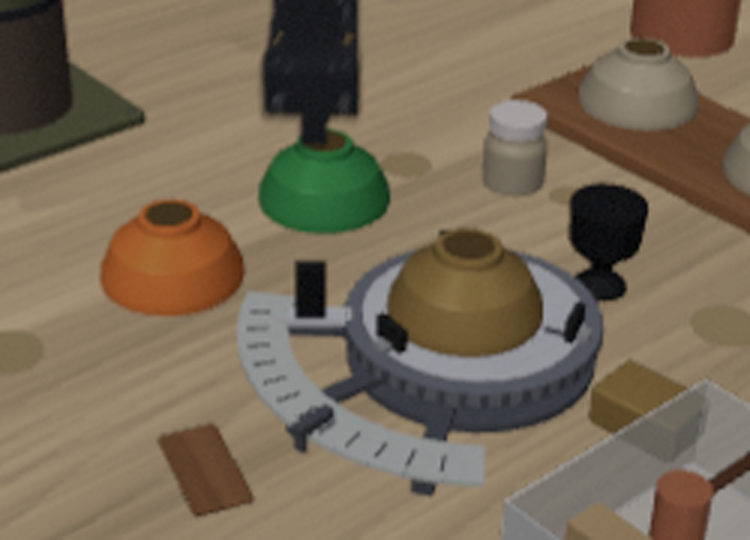

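The picture shows the shut hand at crop (310,110), hanging just robot-side of the handle at (310,290), and everything else undisturbed. Next I lower it.

{"fn": "carry_out", "kwargs": {"plan": [{"rot": [0, 0, -0.01], "xyz": [-0.006, 0, 0.03], "grip": 255}, {"rot": [0, 0, -0.01], "xyz": [-0.006, 0, 0.06], "grip": 255}, {"rot": [0, 0, -0.01], "xyz": [-0.006, 0, 0.09], "grip": 255}, {"rot": [0, 0, -0.01], "xyz": [-0.006, 0, 0.098], "grip": 255}, {"rot": [0, 0, -0.01], "xyz": [-0.006, 0, 0.098], "grip": 255}]}}

```text
clock: 1.9
tool_pos: [0.475, 0.0275, 0.0626]
eef_rot: [-0.432, 0.902, 0.0, -0.002]
contact_force: [-0.6, 0.9, 0.2]
opening: 0.0
finger_force: 0.0
```

```bash
cat >> h.py <<'E'
c0=np.array([.5938,.0862])
def push(a0,a1,n,gap,z=.058,rad=.128):
    "rows moving the finger along the arc, handle angle a0->a1, finger centre gap behind it"
    for a in np.linspace(a0,a1,n+1)[1:]:
        u=np.array([np.cos(a),np.sin(a)]);t=np.array([-u[1],u[0]])
        print(*delta([*(c0+rad*u-gap*t),z],t))
def hand():
    s=r.get_state();d=s['tool_pos'][:2]-c0
    print("tool",s['tool_pos'].round(4),"ang",np.arctan2(d[1],d[0]).round(4),"rad",np.hypot(*d).round(4),"F",s['contact_force'].round(1),"q7",s['q'][6].round(2),s['clock'])
E
python3 - <<'E'
from h import *
hand(); push(-2.253,-1.80,8,.025)
E
```

```text
tool [0.475  0.0275 0.0626] ang -2.6826 rad 0.1325 F [-0.6  0.9  0.2] q7 1.48 1.9
[ 0.0089 -0.0374  0.0045] [ 0.002 -0.004 -0.052]
[ 0.0098 -0.0448  0.0045] [ 0.003 -0.004 -0.109]
[ 0.0102 -0.0521  0.0045] [ 0.003 -0.003 -0.165]
[ 0.0102 -0.0595  0.0045] [ 0.003 -0.003 -0.222]
[ 0.0097 -0.0669  0.0044] [ 0.003 -0.003 -0.278]
[ 0.0089 -0.0742  0.0044] [ 0.003 -0.003 -0.335]
[ 0.0076 -0.0815  0.0044] [ 0.003 -0.003 -0.392]
[ 0.006  -0.0887  0.0044] [ 0.003 -0.003 -0.448]
```

{"fn": "carry_out", "kwargs": {"plan": [{"rot": [0, 0, -0.02], "xyz": [0.006, -0.015, 0.002], "grip": 255}, {"rot": [0, 0, -0.04], "xyz": [0.009, -0.028, 0.0045], "grip": 255}, {"rot": [0, 0, -0.052], "xyz": [0.009, -0.0374, 0.0045], "grip": 255}, {"rot": [0, 0, -0.109], "xyz": [0.0098, -0.0448, 0.0045], "grip": 255}, {"rot": [0, 0, -0.165], "xyz": [0.0102, -0.0521, 0.0045], "grip": 255}, {"rot": [0, 0, -0.222], "xyz": [0.0102, -0.0595, 0.0045], "grip": 255}, {"rot": [0, 0, -0.222], "xyz": [0.0102, -0.0595, 0.0045], "grip": 255}]}}

```text
clock: 2.48
tool_pos: [0.5177, -0.0189, 0.0612]
eef_rot: [-0.528, 0.849, -0.001, 0.001]
contact_force: [0.1, 0.3, 0.1]
opening: 0.003
finger_force: 0.0
```

Run:
```python
from h import *
hand()
a=r.snapshot("scene")[:,:,::-1];cv2.imwrite("pics/s2.png",cv2.resize(a[130:310,150:400],(750,540),interpolation=cv2.INTER_CUBIC))
hand();push(-2.029,-1.58,8,.025)
```

```text
tool [ 0.5177 -0.0189  0.0612] ang -2.1977 rad 0.1298 F [0.1 0.3 0.1] q7 1.79 2.4833
tool [ 0.5173 -0.0183  0.0611] ang -2.2026 rad 0.1295 F [ 0.3  0.6 -0.1] q7 1.79 2.5333
[ 0.0017 -0.0046  0.0031] [-0.002  0.001 -0.057]
[ 0.0024 -0.0119  0.0031] [-0.002  0.001 -0.113]
[ 0.0028 -0.0192  0.0031] [-0.002  0.001 -0.17 ]
[ 0.0028 -0.0265  0.0032] [-0.002  0.001 -0.226]
[ 0.0023 -0.0338  0.0032] [-0.002  0.001 -0.282]
[ 0.0015 -0.0411  0.0032] [-0.002  0.001 -0.338]
[ 0.0002 -0.0483  0.0032] [-0.002  0.001 -0.394]
[-0.0014 -0.0554  0.0032] [-0.002  0.001 -0.45 ]
```

View pics/s2.png

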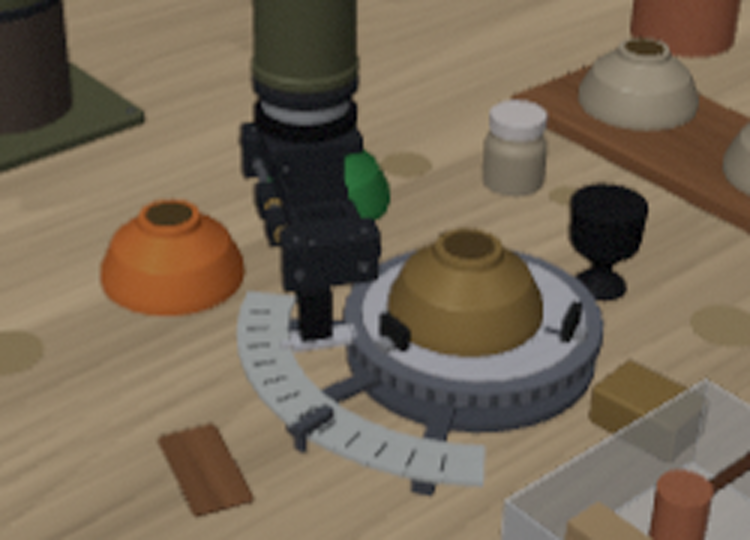

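The scene shows the fingers behind the paddle at crop (315,310). The lever has started to turn, and the hand is clear of the bowl and jaws. I keep pushing, stopping well short of the clip.

{"fn": "carry_out", "kwargs": {"plan": [{"rot": [0, 0, -0.057], "xyz": [0.0017, -0.0046, 0.003], "grip": 255}, {"rot": [0, 0, -0.113], "xyz": [0.0024, -0.012, 0.003], "grip": 255}, {"rot": [0, 0, -0.17], "xyz": [0.0028, -0.019, 0.003], "grip": 255}, {"rot": [0, 0, -0.226], "xyz": [0.0028, -0.0265, 0.003], "grip": 255}, {"rot": [0, 0, -0.282], "xyz": [0.0023, -0.034, 0.003], "grip": 255}, {"rot": [0, 0, -0.282], "xyz": [0.0023, -0.034, 0.003], "grip": 255}, {"rot": [0, 0, -0.282], "xyz": [0.0023, -0.034, 0.003], "grip": 255}]}}

```text
clock: 3.12
tool_pos: [0.5461, -0.0347, 0.0574]
eef_rot: [-0.642, 0.767, -0.0, 0.001]
contact_force: [0.3, -0.2, 0.9]
opening: 0.003
finger_force: 0.0
```

Run:
```python
from h import *
a=r.snapshot("scene")[:,:,::-1];b=r.snapshot("top")[:,:,::-1]
cv2.imwrite("pics/s3f.png",a);cv2.imwrite("pics/t3f.png",b)
k=lambda i:cv2.resize(i,(400,500),interpolation=cv2.INTER_CUBIC)
cv2.imwrite("pics/s3.png",np.hstack([k(a[210:310,225:305]),k(b[135:235,290:370])]))
hand();push(-1.746,-1.46,6,.025)
```

```text
tool [ 0.5457 -0.0346  0.0572] ang -1.95 rad 0.1301 F [-0.9  0.8  0.1] q7 2.1 3.2167
[ 0.0017 -0.0075 -0.0008] [-0.    -0.    -0.048]
[ 0.0024 -0.0136 -0.0008] [-0.    -0.    -0.096]
[ 0.0029 -0.0198 -0.0008] [-0.    -0.    -0.144]
[ 0.003  -0.0261 -0.0008] [-0.    -0.    -0.191]
[ 0.0029 -0.0323 -0.0008] [-0.    -0.    -0.239]
[ 0.0025 -0.0385 -0.0008] [-0.    -0.    -0.287]
```

View pics/s3.png

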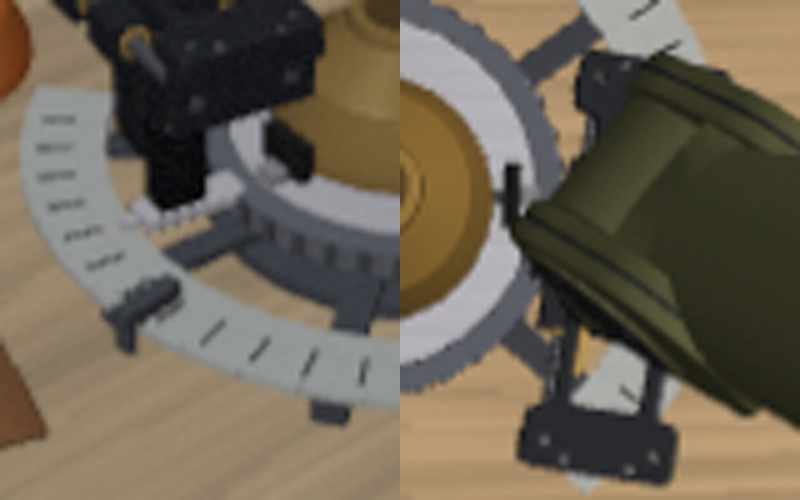

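The left part (scene) shows the pointer tip at crop (130,220), so full-frame about (251,254), and the clip's inner end at crop (175,287). The top view of the lever is blocked by the wrist.

Run:
```python
from h import *
def s(p,z):
    q=np.array([225,210])+(np.array(p)+.5)/5-.5
    P=onz("scene",[q],z)[0,:2]-c0;print(p,np.hypot(*P).round(4),np.arctan2(P[1],P[0]).round(4))
s((128,220),.036);s((177,286),.038);s((150,300),.038);s((115,312),.038)
s((178,208),.040)
# calibration check of the scene camera: paddle/clip seen from top at -1.460
```

```text
(128, 220) 0.1504 -1.7747
(177, 286) 0.1628 -1.4351
(150, 300) 0.1777 -1.4456
(115, 312) 0.1939 -1.4719
(178, 208) 0.129 -1.7204
```

{"fn": "carry_out", "kwargs": {"plan": [{"rot": [0, 0, -0.048], "xyz": [0.0017, -0.0075, -0.001], "grip": 255}, {"rot": [0, 0, -0.096], "xyz": [0.0024, -0.0136, -0.001], "grip": 255}, {"rot": [0, 0, -0.144], "xyz": [0.0029, -0.02, -0.001], "grip": 255}, {"rot": [0, 0, -0.191], "xyz": [0.003, -0.026, -0.001], "grip": 255}, {"rot": [0, 0, -0.191], "xyz": [0.003, -0.026, -0.001], "grip": 255}, {"rot": [0, 0, -0.191], "xyz": [0.003, -0.026, -0.001], "grip": 255}]}}

```text
clock: 3.72
tool_pos: [0.5707, -0.0421, 0.0577]
eef_rot: [0.712, -0.702, -0.0, -0.0]
contact_force: [-0.6, 0.3, 0.7]
opening: 0.005
finger_force: 0.0
```

Run:
```python
from h import *
a=r.snapshot("scene")[:,:,::-1]
cv2.imwrite("pics/s4.png",cv2.resize(a[235:295,230:290],(600,600),interpolation=cv2.INTER_CUBIC))
hand();push(-1.556,-1.42,6,.025)
```

```text
tool [ 0.5706 -0.0422  0.0578] ang -1.7497 rad 0.1305 F [-0.5 -0.9 -0.6] q7 2.32 3.7667
[ 0.0005 -0.003  -0.0002] [ 0.    -0.    -0.022]
[ 0.001  -0.0059 -0.0002] [ 0.    -0.    -0.045]
[ 0.0014 -0.0089 -0.0002] [ 0.    -0.    -0.068]
[ 0.0017 -0.0118 -0.0002] [ 0.   -0.   -0.09]
[ 0.002  -0.0147 -0.0002] [ 0.    -0.    -0.113]
[ 0.0022 -0.0177 -0.0002] [ 0.    -0.    -0.136]
```

View pics/s4.png

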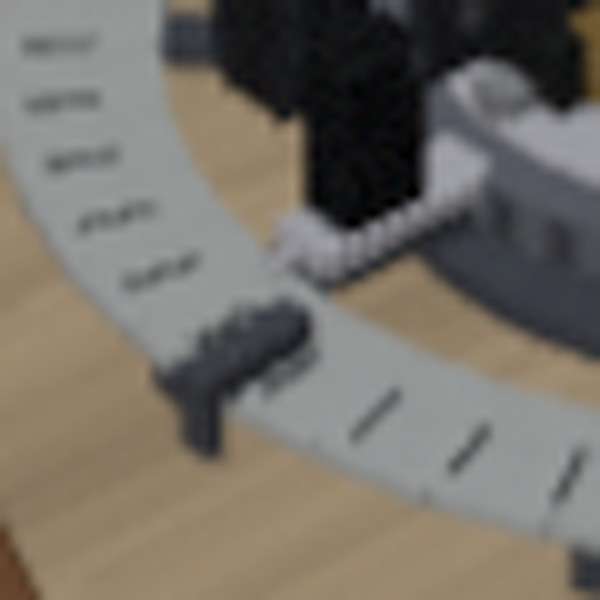

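The pointer tip is at crop (275,258) and the clip's inner end at (300,315), so the pointer is still a little short. I'll work out the remaining angle.

Run:
```python
from h import *
def s(p,z):
    q=np.array([230,235])+(np.array(p)+.5)/10-.5
    P=onz("scene",[q],z)[0,:2]-c0;return P,np.hypot(*P).round(4),np.arctan2(P[1],P[0]).round(4)
print("tip",s((275,258),.036)[1:]);print("clip top",[s(p,.038)[1:] for p in((300,312),(260,340),(190,378))])
a=s((340,258),.04);b=s((470,183),.04)
for e in(a,b):print("edge",e[1:],"centre ang",e[2]-np.arcsin(.009/e[1]))
```

```text
tip (np.float64(0.1506), np.float64(-1.5817))
clip top [(np.float64(0.1609), np.float64(-1.455)), (np.float64(0.1738), np.float64(-1.4516)), (np.float64(0.1933), np.float64(-1.4601))]
edge (np.float64(0.1432), np.float64(-1.4917)) centre ang -1.5545906116086339
edge (np.float64(0.1032), np.float64(-1.4881)) centre ang -1.5754202268929995
```

{"fn": "carry_out", "kwargs": {"plan": [{"rot": [0, 0, -0.022], "xyz": [0.0005, -0.003, 0], "grip": 255}, {"rot": [0, 0, -0.045], "xyz": [0.001, -0.006, 0], "grip": 255}, {"rot": [0, 0, -0.068], "xyz": [0.0014, -0.009, 0], "grip": 255}, {"rot": [0, 0, -0.083], "xyz": [0.0016, -0.011, 0], "grip": 255}, {"rot": [0, 0, -0.083], "xyz": [0.0016, -0.011, 0], "grip": 255}, {"rot": [0, 0, -0.083], "xyz": [0.0016, -0.011, 0], "grip": 255}]}}

```text
clock: 4.27
tool_pos: [0.5817, -0.0436, 0.0577]
eef_rot: [0.741, -0.671, -0.0, 0.0]
contact_force: [-1.0, -0.2, -0.4]
opening: 0.002
finger_force: 0.4
```

Run:
```python
from h import *
a=np.mean([r.snapshot("scene")[:,:,::-1].astype(float) for _ in range(4)],0).astype(np.uint8)
cv2.imwrite("pics/s5.png",cv2.resize(a[240:285,240:285],(600,600),interpolation=cv2.INTER_CUBIC))
hand();push(-1.47,-1.42,5,.025)
```

```text
tool [ 0.5817 -0.0437  0.0577] ang -1.6635 rad 0.1304 F [-1.3  0.8  0.7] q7 2.42 4.4667
[ 0.0002 -0.0014 -0.0003] [ 0.     0.    -0.012]
[ 0.0005 -0.0027 -0.0003] [ 0.     0.    -0.022]
[ 0.0007 -0.0039 -0.0003] [ 0.     0.    -0.032]
[ 0.0009 -0.0052 -0.0003] [ 0.     0.    -0.042]
[ 0.0011 -0.0065 -0.0003] [ 0.     0.    -0.052]
```

View pics/s5.png

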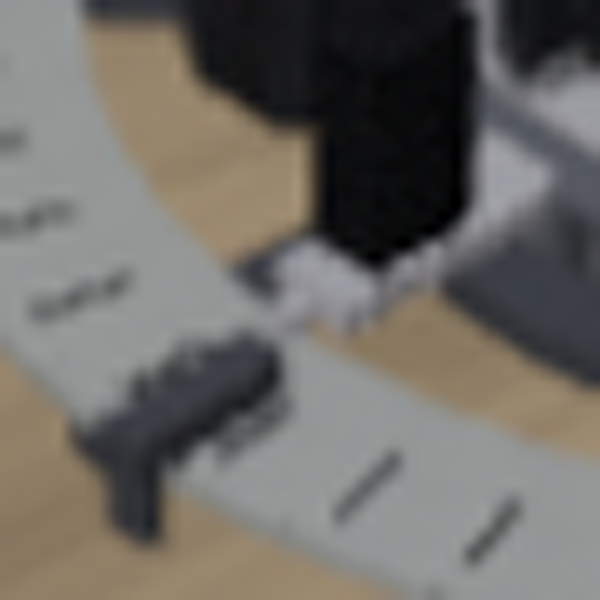

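The pointer tip is now at crop (275,326), nearly level with the clip's inner end at (262,352). I'll measure what's left.

Run:
```python
from h import *
def s(p,z):
    q=240+(np.array(p)+.5)*.075-.5
    P=onz("scene",[q],z)[0,:2]-c0;return P,np.hypot(*P).round(4),np.arctan2(P[1],P[0]).round(4)
print("tip",[s(p,.036)[1:] for p in((270,326),(285,322),(275,330))]);print("clip",[s(p,.038)[1:] for p in((262,348),(180,395),(100,435))])
for p in((365,325),(545,190),(450,250)):
    e=s(p,.04);print("edge",e[1:],e[2]-np.arcsin(.009/e[1]))
for p in((312,240),):
    e=s(p,.04);print("rear outer corner",e[1:],e[2]+np.arcsin(.009/e[1]))
# where clip_tip & pointer tip should appear for -1.457
p=r.camera_params("scene");K=np.array([[p['fx'],0,p['cx']],[0,p['fy'],p['cy']],[0,0,1]])
Rw=R.from_quat(p['attitude']).inv()
for a in(-1.50,-1.48,-1.457,-1.43):
    X=np.array([[*(c0+k*np.array([np.cos(a),np.sin(a)])),z] for k,z in((.155,.036),(.160,.038),(.194,.038))])
    q=cv2.projectPoints(X-p['position'],Rw.as_rotvec(),np.zeros(3),K,p['distortion'])[0].reshape(-1,2)
    print(a,((q-239.5)/.075).round(0).tolist())
```

```text
tip [(np.float64(0.1545), np.float64(-1.4919)), (np.float64(0.152), np.float64(-1.4858)), (np.float64(0.1546), np.float64(-1.4833))]
clip [(np.float64(0.1612), np.float64(-1.4602)), (np.float64(0.179), np.float64(-1.465)), (np.float64(0.1951), np.float64(-1.4741))]
edge (np.float64(0.1472), np.float64(-1.3958)) -1.4569794622454573
edge (np.float64(0.0998), np.float64(-1.4037)) -1.4940030421475086
edge (np.float64(0.1228), np.float64(-1.4146)) -1.4879556730642434
rear outer corner (np.float64(0.1374), np.float64(-1.5514)) -1.4858508860134945
-1.5 [[263.0, 324.0], [240.0, 328.0], [84.0, 418.0]]
-1.48 [[276.0, 333.0], [254.0, 337.0], [101.0, 429.0]]
-1.457 [[291.0, 343.0], [270.0, 347.0], [120.0, 442.0]]
-1.43 [[310.0, 354.0], [289.0, 358.0], [143.0, 456.0]]
```

{"fn": "carry_out", "kwargs": {"plan": [{"rot": [0, 0, -0.01], "xyz": [0.0002, -0.0014, 0], "grip": 255}, {"rot": [0, 0, -0.02], "xyz": [0.0004, -0.0028, 0], "grip": 255}, {"rot": [0, 0, -0.02], "xyz": [0.0004, -0.0028, 0], "grip": 255}, {"rot": [0, 0, -0.02], "xyz": [0.0004, -0.0028, 0], "grip": 255}]}}

```text
clock: 4.8
tool_pos: [0.5851, -0.0439, 0.0576]
eef_rot: [0.748, -0.664, 0.0, -0.0]
contact_force: [-0.9, 0.1, -1.0]
opening: 0.005
finger_force: 0.3
```

{"fn": "carry_out", "kwargs": {"plan": [{"rot": [0, 0, 0], "xyz": [0, 0.01, 0], "grip": 255}, {"rot": [0, 0, 0], "xyz": [0, 0.03, 0], "grip": 255}, {"rot": [0, 0, 0], "xyz": [0, 0.045, 0], "grip": 255}, {"rot": [0, 0, 0], "xyz": [0, 0.045, -0.03], "grip": 255}, {"rot": [0, 0, 0], "xyz": [0, 0.05, -0.07], "grip": 255}, {"rot": [0, 0, 0], "xyz": [0, 0.09, -0.1], "grip": 255}, {"rot": [0, 0, 0], "xyz": [0, 0.13, -0.11], "grip": 255}, {"rot": [0, 0, 0], "xyz": [0, 0.17, -0.12], "grip": 255}]}}

```text
clock: 5.47
tool_pos: [0.4231, -0.0632, 0.1774]
eef_rot: [0.748, -0.664, 0.002, -0.002]
contact_force: [0.1, 0.4, -0.6]
opening: 0.004
finger_force: 0.0
```

Run:
```python
from h import *
hand()
a=np.mean([r.snapshot("scene")[:,:,::-1].astype(float) for _ in range(4)],0).astype(np.uint8)
b=np.mean([r.snapshot("top")[:,:,::-1].astype(float) for _ in range(4)],0).astype(np.uint8)
cv2.imwrite("pics/s6f.png",a);cv2.imwrite("pics/t6f.png",b)
k=lambda i:cv2.resize(i,(400,400),interpolation=cv2.INTER_CUBIC)
cv2.imwrite("pics/s6.png",np.hstack([k(a[240:290,235:285]),k(b[140:190,315:365])]))
hand()
```

```text
tool [ 0.4231 -0.0632  0.1774] ang -2.4224 rad 0.2269 F [ 0.1  0.4 -0.6] q7 2.41 5.4667
tool [ 0.4244 -0.063   0.1757] ang -2.4194 rad 0.2257 F [ 0.5  0.4 -0. ] q7 2.41 5.8667
```

View pics/s6.png

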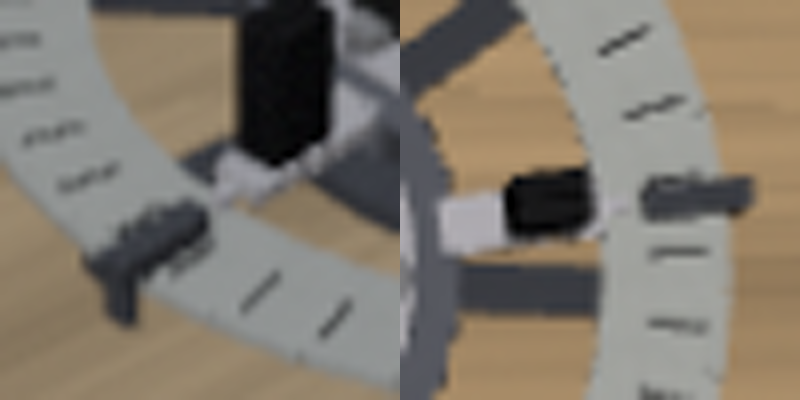

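The hand is clear. The top view (right) shows the pointer at crop (620,204) pointing at the clip, which spans (645–752, ~197). I'll measure this numerically.

Run:
```python
from h import *
im=cv2.imread("pics/t6f.png");h=cv2.cvtColor(im,cv2.COLOR_BGR2HSV)
def ang(pts,z):
    P=onz("top",pts,z)[:,:2]-c0;return np.hypot(*P.T).round(4),np.arctan2(P[:,1],P[:,0]).round(4)
k=lambda x,y:(315+(x+.5)/8-.5,140+(y+.5)/8-.5)
print("ptr",ang([k(215,204),k(225,204)],.036))
print("clip ends mid",ang([k(245,199),k(300,198),k(350,195)],.038))
print("arm outer/inner mid",ang([k(45,225),k(90,218)],.040))
m=((h[...,2]<45)).astype(np.uint8);q=np.zeros_like(m);q[158:175,324:342]=m[158:175,324:342]
ys,xs=np.nonzero(q);print("handle",len(xs),xs.mean(),ys.mean(),ang([(xs.mean(),ys.mean())],.08))
for x in range(346,360,2):
    col=im[155:172,x].sum(1)/3.;w=np.clip(120-col,0,None);print(x,ang([(x,155+(w*np.arange(17)).sum()/w.sum())],.037))
s=lambda x,y:(235+(x+.5)/8-.5,240+(y+.5)/8-.5)
P=onz("scene",[s(208,205),s(222,193)],.036)[:,:2]-c0;print("scene ptr",np.arctan2(P[:,1],P[:,0]),np.hypot(*P.T))
```

```text
ptr (array([0.151 , 0.1541]), array([-1.453 , -1.4557]))
clip ends mid (array([0.1602, 0.1771, 0.1926]), array([-1.4525, -1.4636, -1.4686]))
arm outer/inner mid (array([0.0979, 0.1119]), array([-1.4517, -1.4493]))
handle 71 332.7323943661972 164.91549295774647 (array([0.1256]), array([-1.4662]))
346 (array([0.1623]), array([-1.4534]))
348 (array([0.1671]), array([-1.4647]))
350 (array([0.1719]), array([-1.4693]))
352 (array([0.1769]), array([-1.4684]))
354 (array([0.182]), array([-1.4638]))
356 (array([0.1869]), array([-1.4691]))
358 (array([0.192]), array([-1.4635]))
scene ptr [-1.46494661 -1.47164673] [0.15616854 0.14976235]
```

The pointer is within about 0.006 rad of the clip, or roughly 1 mm. I'll check that the bowl still stands, then hand in.

Run:
```python
from h import *
A=[]
for n in("scene0","s6f"):
    h=cv2.cvtColor(cv2.imread(f"pics/{n}.png"),cv2.COLOR_BGR2HSV)[200:255,275:335]
    m=(h[...,1]>110)&(h[...,2]<160);A.append((m.sum(),np.argwhere(m).mean(0)))
print(A)
if abs(A[1][0]/A[0][0]-1)<.12 and np.abs(A[0][1]-A[1][1]).max()<5:
    hand();print(r.finish_job())
```

```text
[(np.int64(1613), array([28.1866088 , 29.88654681])), (np.int64(1566), array([27.97318008, 30.47637292]))]
tool [ 0.4244 -0.063   0.1757] ang -2.4194 rad 0.2257 F [ 0.5  0.4 -0. ] q7 2.41 5.8667
the job is handed in; nothing more can be done
None
```

I pushed the lever until its pointer lined up with the clip, to about 1 mm by the camera; the bowl is still standing, the hand is clear, and I handed the job in at about 5.9 s.

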